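Load the take-up spool and hold the tension arm open

TASK

Put the empty collared spool onto the upright spindle of the tape take-up fixture, lowering it fully down onto its seat rather than dropping it, and let go of it. Then swing the sprung tension arm by its upright roller, counter-clockwise seen from above, right to its stop and finish while still holding it there with the gripper, so that a colleague can thread the tape. Leave the flat reel and the jar where they stand.

Things in the scene. Friction and masses are not known exactly. Their poses are not given: they have to be found in the camera images.
- spool: Empty grey plastic spool, upright, loose, about 90 g, 70 mm tall. Two flanges 60 mm in diameter, one from 0 to 4 mm up, one from 40 to 44 mm; above it a round collar 30 mm in diameter rises from 44 to 70 mm (the place to grip it, from above). Through bore 18 mm. Origin: centre of its underside; z is the bore's axis, upward.
- seat (a point): Centre of the top face of the round aluminium shoulder (40 mm in diameter) at the foot of the fixture's spindle, 16 mm above the work surface: the spool's origin lies here when it is fully home. The steel spindle, 14 mm in diameter with a tapered tip, rises 56 mm above this point along z. Axes are the fixture's.
- fixture: Tape take-up fixture, fixed to the bench: dark steel base plate 120 (x) by 260 (y) by 12 mm. In its own frame (origin: centre of the underside, z up) the spindle stands at y = +80 mm and a black round pivot body, 42 mm in diameter and 40 mm high over the bench, at y = -70 mm, both at x = 0. The flat aluminium tension arm is hinged on top of the pivot body.
- pivot (a point): Point on the tension arm's vertical hinge axis, at the height of the work surface.
- tension_arm (a joint): Arm angle in rad, growing counter-clockwise seen from above. 0: at rest, held there by the spring, arm pointing 2.44 rad counter-clockwise from the fixture's +x (roller on the spindle's side). 1.2: at its stop (arm at 3.64 rad, roller away from the spindle). The spring always pulls it back: at the roller it takes about 2 N to start it and 7 N to hold it at the stop.
- roller: Upright round steel guide roller at the free end of the tension arm, 12 mm in diameter and 56 mm tall, 100 mm from the hinge axis; it spins freely about its own upright axis. Origin: centre of its foot, 52 mm above the work surface; its top is 108 mm above the work surface. Below the origin is the arm: a 20 mm round foot and a bar 16 mm wide, 44 to 51 mm above the work surface.
- flat_reel: Bystander: flat grey plastic reel lying on the bench, 72 mm in diameter and 24 mm high, no collar, bore only 10 mm. Origin: centre of its underside.
- jar: Bystander: small closed white jar with a black cap, about 48 mm in diameter and 55 mm high. Origin: centre of its underside.
Things that resemble listed ones, but are neither listed nor needed, are in the scene too. What is shaped like the spool but pink is not meant.

How it is judged (in metres and radians):
On the way, in this order (a step that is already met when the one before it is completed fails the run):
1. the spool sits upright and fully home on the spindle's seat, let go (horizontal distance between spool and seat below 0.005 m and z of spool in the frame of seat between -0.003 and 0.003 m and angle between spool's own z axis and vertical below 0.08 rad and contact force between spool and the fingers below 0.1 N), for 0.2 s.
2. the tension arm is swung to its stop, the gripper on its roller (value of joint tension_arm above 1.12 rad and contact force between the fingers and roller above 1.5 N), for 0.2 s.
At the end, for the whole second after the job is handed in: For the last second: spool released, within 5 mm sideways and 3 mm in height of the seat, tilt under 0.08 rad; fingers press the roller with over 1.5 N and keep the arm within 0.08 rad of its stop (joint above 1.12); flat reel and jar within 30 mm of their start (all of step 1 and all of step 2 and distance of each of flat_reel, jar from where it was at the start of the episode below 0.03 m); the arm keeps its last pose, push and grip.
It fails at once if the spool is dropped down the spindle (faster than 0.45 m/s on it) (horizontal distance between spool and seat below 0.012 m and z of spool in the frame of seat below 0.055 m and linear speed of spool above 0.45 m/s).
It fails at once if a bystander (flat reel or jar) is moved by 30 mm or more (distance of any of flat_reel, jar from where it was at the start of the episode above 0.03 m).
It also fails if it takes over 58 s, if anything falls off the work surface, if the arm or the gripper's body presses on something with over 40 N, if the wrist force passes 120 N, or if a joint passes its speed limit or range.

ROBOT

A 6-joint arm with a two-finger parallel gripper is mounted at the origin on the work surface. World frame = base frame: x ahead of the robot, y to its left, z up, the work surface at z = 0. Lengths are in mm, angles in rad, forces in N, time in s.
With the tool pointing down it reaches from about 300 to 825 mm from the base axis. Payload 5.4 kg.
Tool frame: the origin (TCP) lies midway between the tips of the shut fingers; the grasp point (between the pads) lies 19 mm behind it; z points along the fingers, y is the line along which they close (so a half turn about z gives the same grasp; the last joint's range is limited). The gripper opens to 92 mm and grips with 3 to 60 N. Pads are 20 mm wide; open, the fingers measure 128 mm over their backs; the gripper's body (75 mm by 189 mm) begins 69 mm behind the grasp point.
Start: joints at [0.898, 0.158, 1.597, -0, 1.386, -0.21], TCP at [256.718, 514.492, 214.601] pointing down, gripper open.
Joint ranges: [-2.91, 2.91], [-0.94, 2.29], [0.18, 2.7], [-1.29, 4.43], [0.17, 2.64], [-3, 3]. Speed limits (rad/s): [2.57, 2.57, 3.14, 3.14, 3.14, 3.14].

INTERFACE

Orientations are given as a rotation vector (axis times angle).
In Python, from plant import observe, cams, ticket gives the robot as it stands.
- The arm moves only by the tool play_rows, never from a script. Its argument "commands" is a list of rows, each an object with "translation": the shift along the tool's x, y, z in parts of the range, where 1.0 means 80 cm, a list of three; "turn": the turn about the tool's z in shares of 60 degrees (1.0 is 60 degrees). In form: [{"translation": [tx, ty, tz], "turn": turn}, ...]. A call has 1 to 10 rows; each row is the pose to reach, as a shift and turn from the pose commanded when the call began, along the tool's axes at that moment; what a row does not reach only later rows make up. A row lasts 1/12 s, in which the tool goes at most 41.7 mm and 7.16 degrees, less where a joint would pass 70% of its speed; a pose out of reach is approached as far as the arm can. No shift or turn number may pass 1 either way. A call with a gripper value outside its range is refused whole. "gripper" is the opening, from 0 (shut) to 1 (fully open), set as the call begins (left out, the last holds). The fingers move at their own pace and stop on an object; "grip_force" is the grip in N (left out, the last holds). Time passes only in rows, so rows that repeat a pose let the fingers close. It gives the time, the measured TCP pose, the force, the opening and the grip force at its end, in the units of the state.
- observe(): the state, without advancing time (a new reading comes with each control period).
- cams.snapshot(name): name is "side" or "top"; returns the picture (384x512x3 uint8, blue, green, red); there is no depth.
- cams.get_calibration(name): a dict with "camera_matrix" (3x3 intrinsics, pixels), "R" (3x3) and "t" (3): a world point X has camera coordinates R X + t. Camera axes: x right, y down, z forward; pixel columns grow to the right and rows downward; lengths in mm; the calibration is good to about 2 mm. A picture is of the moment at which its call begins. get_calibration takes no time and is no camera call.
- ticket.job_done(): hands the job in; it is judged then, once.
The state is a dict: "t": time; "joint_pos": joint angles; "qd": joint speeds; "joint_efforts": joint torques, N m; "ee_pos": TCP position; "tool_rot": TCP orientation; "force": force on the tool from outside, world axes, zero at the start; "wrist_torque": the same for the moment, N m; "grip_width": finger opening in mm; "finger_force": force on a finger pad.
Only numpy, scipy, OpenCV 4.12 (cv2) and the standard library are available. Lean on these libraries where they do the work, as an engineer would, in place of code of your own. Each camera call takes 0.05 s, during which the arm holds its last target. There are 200 camera calls.

## Working session

There is one attempt and no reset: what is moved stays moved. The work goes in short steps, Python scripts to look and compute and a tool call to move; the robot and the scene stay as the last step left them, time stands still between calls to the robot, and variables do not carry over. Pictures are saved under pics/ and viewed, at most 10 in all, crops included, and the job is handed in when it is done.

Besides the shell and the picture viewer there is one more tool, called as name(argument=value, ...), one argument or row to a line, values as JSON. play_rows: Moves the arm, as the interface text tells. Its arguments: {"type":"object","properties":{"commands":{"type":"array"},"gripper":{"type":"number"},"grip_force":{"type":"number"}},"required":["commands"]}

```bash
mkdir -p pics; python3 - <<'E'
from plant import observe,cams
import cv2,numpy as np
for n in("side","top"):
    cv2.imwrite(f"pics/{n}0.png",cams.snapshot(n)); c=cams.get_calibration(n)
    R=np.array(c["R"]);print(n,np.round(c["camera_matrix"],1).tolist(),np.round(R,3).tolist(),np.round(-R.T@np.array(c["t"])))
o=observe();print(o)
E
```

```text
side [[427.5, 0.0, 250.0], [0.0, 427.5, 192.7], [0.0, 0.0, 1.0]] [[0.834, -0.551, 0.005], [-0.334, -0.513, -0.791], [0.439, 0.658, -0.612]] [ 105. -655.  643.]
top [[374.3, 0.0, 253.0], [0.0, 374.3, 189.1], [0.0, 0.0, 1.0]] [[-0.009, -1.0, 0.004], [-0.982, 0.008, -0.191], [0.191, -0.005, -0.982]] [ 317.  -58. 1062.]
{'t': 0.1, 'joint_pos': array([ 8.97936645e-01,  1.58989942e-01,  1.59806999e+00, -2.15550916e-05,
        1.38619078e+00, -2.10103695e-01]), 'qd': array([-0.00149045, -0.00064985, -0.00245996, -0.00125253,  0.00195754,
        0.00031593]), 'joint_efforts': array([-7.73379270e-05, -3.86503887e+01, -3.22959316e+01,  7.02677923e-02,
        3.39233677e-02, -5.08448579e-05]), 'ee_pos': array([256.36586055, 514.07156066, 213.73336025]), 'tool_rot': array([-7.20262574e-01, -3.05720298e+00,  2.36845825e-03]), 'force': array([0.74013889, 0.43346421, 0.44393184]), 'wrist_torque': array([ 0.02871925, -0.09256617, -0.0280338 ]), 'finger_force': 0.0, 'grip_width': 92.04253571830468}
```

View pics/side0.png

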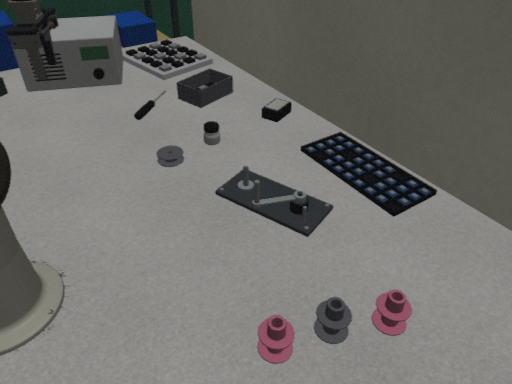

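View pics/top0.png

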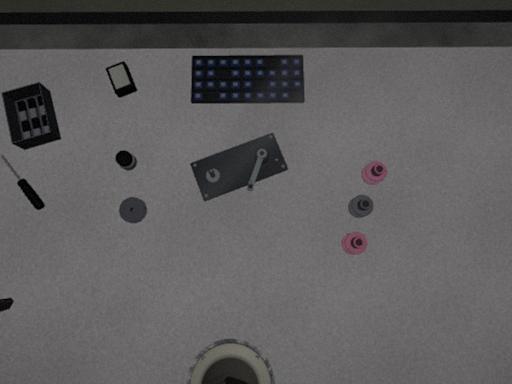

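The side view shows the grey spool at about (333,318), spindle (247,178), roller (257,192) and pivot (299,200). In the top view they are at about (361,206), (213,175), (251,187) and (262,154). Next I'll zoom in on the fixture and spool.

```bash
python3 - <<'E'
import cv2,numpy as np
s=cv2.imread("pics/side0.png");t=cv2.imread("pics/top0.png")
f=lambda im,x,y,w,h,k:cv2.convertScaleAbs(cv2.resize(im[y:y+h,x:x+w],None,fx=k,fy=k,interpolation=cv2.INTER_CUBIC),alpha=1.6)
a=np.vstack([np.hstack([f(s,210,155,130,80,3),f(s,300,285,60,60,4)]),np.zeros((4,630,3),np.uint8),np.hstack([f(t,185,125,130,80,3),f(t,335,175,60,60,4)])])if 0 else None
c=np.zeros((600,800,3),np.uint8)
p=f(s,210,155,130,75,4);c[:300,:520]=p
p=f(s,302,290,65,55,4);c[:220,530:790]=p
p=f(t,185,128,110,75,4);c[300:600,:440]=p
p=f(t,340,185,50,50,5);c[300:550,500:750]=p
cv2.imwrite("pics/crop0.png",c)
E
```

```text
(no output)
```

View pics/crop0.png

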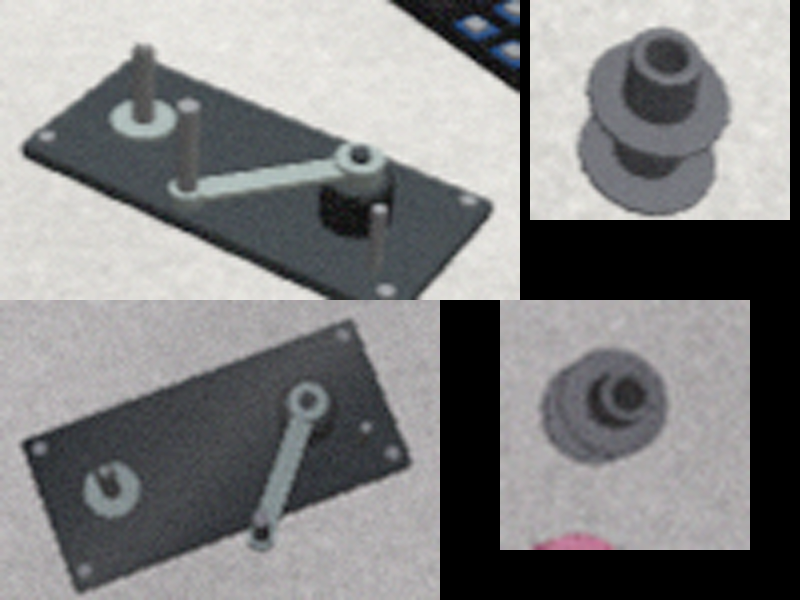

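```bash
cat > h.py <<'E'
import numpy as np,cv2
from plant import observe,cams
C={n:{k:np.array(v,float) for k,v in cams.get_calibration(n).items() if k in("camera_matrix","R","t")} for n in("side","top")}
def ray(n,p):
    c=C[n];d=c["R"].T@np.linalg.inv(c["camera_matrix"])@[p[0],p[1],1];return -c["R"].T@c["t"],d
def plane(n,p,z):
    o,d=ray(n,p);return o+d*(z-o[2])/d[2]
def tri(ps,pt):
    o1,d1=ray("side",ps);o2,d2=ray("top",pt)
    s=np.linalg.lstsq(np.c_[d1,-d2],o2-o1,rcond=None)[0];a,b=o1+s[0]*d1,o2+s[1]*d2
    return (a+b)/2,np.linalg.norm(a-b)
def proj(n,X):
    c=C[n];v=c["camera_matrix"]@(c["R"]@np.array(X,float)+c["t"]);return v[:2]/v[2]
E
python3 - <<'E'
from h import *
cs=lambda x,y:((x+.5)/4-.5+210,(y+.5)/4-.5+155)
ct=lambda x,y:((x+.5)/4-.5+185,(y-300+.5)/4-.5+128)
for n,a,b,z in [("shoulder",cs(143,118),ct(112,489),16),("tip",cs(144,47),ct(103,470),72),("rolltop",cs(188,104),ct(262,526),108),("foot",cs(186,190),ct(260,543),50),("hub",cs(360,157),ct(307,402),52),("pintop",cs(379,209),ct(366,427),40),
 ("collar",((665.5-530)/4-.5+302,57.5/4-.5+290),((627.5-500)/5-.5+340,(395.5-300)/5-.5+185),70),
 ("scrA",cs(47,136),ct(85,571),12),("scrB",cs(469,201),ct(343,334),12),("scrC",cs(386,290),ct(392,453),12)]:
    X,e=tri(a,b);print(n,X.round(1),round(e,1),"planes",plane("side",a,z)[:2].round(1),plane("top",b,z)[:2].round(1))
print(plane("top",ct(40,448),12)[:2])
# grey spool flange contours
for n,z0 in(("side",None),("top",None)):
    im=cv2.imread(f"pics/{n}0.png");x,y,w,h=(302,290,60,55) if n=="side" else (340,190,42,36)
    g=cv2.cvtColor(im,cv2.COLOR_BGR2HSV)[y:y+h,x:x+w];m=((g[...,2]<(105 if n=="side" else 75))&(g[...,1]<70)).astype(np.uint8)
    k,l,st,ce=cv2.connectedComponentsWithStats(m);i=1+st[1:,4].argmax();print(n,st[i],ce[i]+[x,y],np.median(g[...,2]))
E
```

```text
shoulder [562.2  51.3  17.9] 0.2 planes [563.6  53.4] [562.5  51.5]
tip [563.5  52.1  69.4] 0.3 planes [561.5  48.9] [562.7  51.9]
rolltop [517.  -57.3 112.2] 5.5 planes [523.1 -53.2] [515.4 -56. ]
foot [517.6 -55.7  52.7] 5.8 planes [522.4 -53.7] [515.5 -54.4]
hub [615.2 -88.4  55.9] 1.9 planes [619.6 -84.8] [615.5 -88.1]
pintop [ 596.5 -129.    55. ] 0.7 planes [ 609.5 -115.7] [ 600.4 -129.9]
collar [ 467.9 -364.2   69.9] 1.4 planes [ 468.6 -364.4] [ 467.3 -363.7]
scrA [503.8  69.6  16.4] 1.9 planes [507.5  74.4] [503.7  70.5]
scrB [ 678.  -116.4   15.4] 0.6 planes [ 681.4 -113.6] [ 679.  -116.4]
scrC [ 587.9 -150.2   16.5] 1.2 planes [ 592.  -146.7] [ 588.5 -150.3]
[594.32110161 104.33367114]
side [  12    7   38   47 1358] [332.3365243  320.46686303] 134.0
top [  8   5  25  22 416] [360.50480769 205.87259615] 106.0
```

The rows are not in the units I measure in: shifts go in shares of 80 cm and turns go in shares of 60 degrees. I convert before sending: -304 mm is -0.38, -256 mm is -0.32.

play_rows(
  commands=[
    {"translation": [-0.03, -0.0356, 0], "turn": 0},
    {"translation": [-0.0625, -0.0744, 0], "turn": 0},
    {"translation": [-0.095, -0.1131, 0], "turn": 0},
    {"translation": [-0.1275, -0.1519, 0], "turn": 0},
    {"translation": [-0.16, -0.1906, 0], "turn": 0},
    {"translation": [-0.1925, -0.2294, 0], "turn": 0},
    {"translation": [-0.225, -0.2681, 0], "turn": 0},
    {"translation": [-0.2575, -0.3069, 0], "turn": 0},
    {"translation": [-0.29, -0.3456, 0], "turn": 0},
    {"translation": [-0.32, -0.38, 0], "turn": 0},
  ],
  gripper=0.8,
)

```text
t: 0.93
ee_pos: [349.8, 126.1, 214.4]
tool_rot: [0.721, 3.058, -0.0]
force: [0.3, -0.3, 0.5]
grip_width: 73.5
finger_force: 0.0
```

Converted, -304 mm is -0.38, -276.5 mm is -0.3456.

play_rows(
  commands=[
    {"translation": [-0.03, -0.0356, 0], "turn": 0},
    {"translation": [-0.0625, -0.0744, 0], "turn": 0},
    {"translation": [-0.095, -0.1131, 0], "turn": 0},
    {"translation": [-0.1275, -0.1519, 0], "turn": 0},
    {"translation": [-0.16, -0.1906, 0], "turn": 0},
    {"translation": [-0.1925, -0.2294, 0], "turn": 0},
    {"translation": [-0.225, -0.2681, 0], "turn": 0},
    {"translation": [-0.2575, -0.3069, 0], "turn": 0},
    {"translation": [-0.29, -0.3456, 0], "turn": 0},
    {"translation": [-0.32, -0.38, 0], "turn": 0},
  ],
)

```text
t: 1.77
ee_pos: [443.2, -260.5, 214.0]
tool_rot: [-0.722, -3.057, -0.0]
force: [0.7, -0.2, -0.1]
grip_width: 73.4
finger_force: 0.0
```

Converted, -83.8 mm is -0.1048, -74 mm is -0.0925.

play_rows(
  commands=[
    {"translation": [-0.0275, -0.0338, 0.0125], "turn": 0},
    {"translation": [-0.055, -0.0663, 0.0313], "turn": 0},
    {"translation": [-0.075, -0.0925, 0.0563], "turn": 0},
    {"translation": [-0.0866, -0.1048, 0.075], "turn": 0},
    {"translation": [-0.0866, -0.1048, 0.0875], "turn": 0},
    {"translation": [-0.0866, -0.1048, 0.0875], "turn": 0},
    {"translation": [-0.0866, -0.1048, 0.0875], "turn": 0},
  ],
)

```text
t: 2.35
ee_pos: [467.6, -362.8, 144.1]
tool_rot: [-0.719, -3.057, -0.002]
force: [0.4, 0.6, 0.3]
grip_width: 73.4
finger_force: 0.0
```

Converted, 95.5 mm is 0.1194, 85 mm is 0.1063.

play_rows(
  commands=[
    {"translation": [0, -0.0013, 0.0313], "turn": 0},
    {"translation": [0, -0.0013, 0.0625], "turn": 0},
    {"translation": [0, -0.0013, 0.0875], "turn": 0},
    {"translation": [0, -0.0013, 0.1063], "turn": 0},
    {"translation": [0, -0.0013, 0.1194], "turn": 0},
    {"translation": [0, -0.0013, 0.1194], "turn": 0},
    {"translation": [0, -0.0013, 0.1194], "turn": 0},
  ],
)

```text
t: 2.93
ee_pos: [468.0, -364.7, 50.1]
tool_rot: [0.719, 3.057, -0.001]
force: [-0.8, -0.1, 0.6]
grip_width: 73.7
finger_force: 0.0
```

play_rows(
  commands=[
    {"translation": [0, 0, 0], "turn": 0},
    {"translation": [0, 0, 0], "turn": 0},
    {"translation": [0, 0, 0], "turn": 0},
    {"translation": [0, 0, 0], "turn": 0},
    {"translation": [0, 0, 0], "turn": 0},
    {"translation": [0, 0, 0], "turn": 0},
    {"translation": [0, 0, 0], "turn": 0},
    {"translation": [0, 0, 0], "turn": 0},
  ],
  gripper=0.1,
  grip_force=15,
)

```text
t: 3.6
ee_pos: [467.6, -365.0, 49.2]
tool_rot: [0.721, 3.058, 0.0]
force: [0.0, -0.2, -0.1]
grip_width: 29.9
finger_force: 15.0
```

Converted, -100 mm is -0.125, -95 mm is -0.1188.

play_rows(
  commands=[
    {"translation": [0, 0, -0.0125], "turn": 0},
    {"translation": [0, 0, -0.0375], "turn": 0},
    {"translation": [0, 0, -0.0688], "turn": 0},
    {"translation": [0, 0, -0.1], "turn": 0},
    {"translation": [0, 0, -0.1188], "turn": 0},
    {"translation": [0, 0, -0.125], "turn": 0},
    {"translation": [0, 0, -0.125], "turn": 0},
  ],
)

```text
t: 4.18
ee_pos: [468.2, -365.8, 151.0]
tool_rot: [0.72, 3.055, -0.003]
force: [0.6, -0.1, -1.7]
grip_width: 30.2
finger_force: 15.0
```

Converted, 290 mm is 0.3625, 268 mm is 0.335.

play_rows(
  commands=[
    {"translation": [0.0038, 0.015, -0.0125], "turn": 0},
    {"translation": [0.0113, 0.0463, -0.0313], "turn": 0},
    {"translation": [0.0213, 0.0875, -0.0375], "turn": 0},
    {"translation": [0.0313, 0.1288, -0.0375], "turn": 0},
    {"translation": [0.0413, 0.17, -0.0375], "turn": 0},
    {"translation": [0.0513, 0.2113, -0.0375], "turn": 0},
    {"translation": [0.0613, 0.2525, -0.0375], "turn": 0},
    {"translation": [0.0713, 0.2938, -0.0375], "turn": 0},
    {"translation": [0.0813, 0.335, -0.0375], "turn": 0},
    {"translation": [0.0888, 0.3625, -0.0375], "turn": 0},
  ],
)

```text
t: 5.02
ee_pos: [532.6, -69.7, 177.9]
tool_rot: [-0.717, -3.055, -0.002]
force: [0.2, -0.9, -0.1]
grip_width: 29.9
finger_force: 15.0
```

Converted, 125.3 mm is 0.1566, 113 mm is 0.1413.

play_rows(
  commands=[
    {"translation": [0.0088, 0.0375, 0], "turn": 0},
    {"translation": [0.0175, 0.075, 0], "turn": 0},
    {"translation": [0.0275, 0.1125, 0], "turn": 0},
    {"translation": [0.035, 0.1413, 0], "turn": 0},
    {"translation": [0.0384, 0.1566, 0], "turn": 0},
    {"translation": [0.0384, 0.1566, 0.0188], "turn": 0},
    {"translation": [0.0384, 0.1566, 0.0375], "turn": 0},
    {"translation": [0.0384, 0.1566, 0.05], "turn": 0},
    {"translation": [0.0384, 0.1566, 0.05], "turn": 0},
    {"translation": [0.0384, 0.1566, 0.05], "turn": 0},
  ],
)

```text
t: 5.85
ee_pos: [561.1, 51.9, 138.2]
tool_rot: [-0.721, -3.055, 0.001]
force: [-0.0, -0.6, -0.6]
grip_width: 30.1
finger_force: 15.0
```

```bash
python3 - <<'E'
from h import *
o=observe();print(o["ee_pos"],o["tool_rot"])
c=np.zeros((600,800,3),np.uint8)
for n,(x,y,w,h),(X,Y) in(("side",(195,115,100,75),(0,0)),("top",(180,130,75,75),(400,0))):
    im=cams.snapshot(n);cv2.imwrite(f"pics/{n}1.png",im)
    p=cv2.convertScaleAbs(cv2.resize(im[y:y+h,x:x+w],None,fx=4,fy=4,interpolation=cv2.INTER_CUBIC),alpha=1.8);c[Y:Y+p.shape[0],X:X+p.shape[1]]=p
cv2.imwrite("pics/crop1.png",c[:320])
E
```

```text
[561.07648434  51.89510926 138.22460573] [-7.20630250e-01 -3.05531951e+00  5.77075088e-04]
```

View pics/crop1.png

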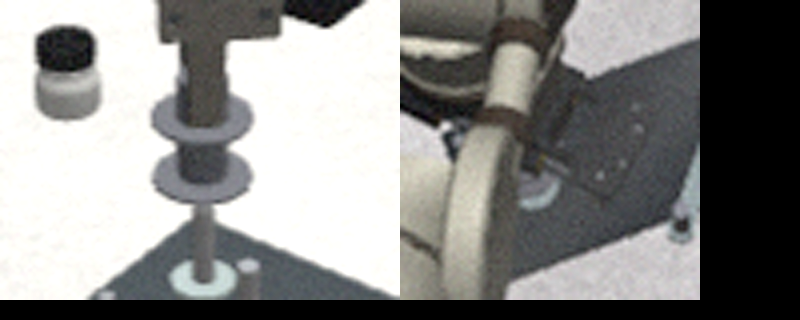

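```bash
python3 - <<'E'
from h import *
im=cv2.imread("pics/side1.png").astype(int);g=im.mean(2)
np.set_printoptions(linewidth=250)
print("rows 150-170 x 228-262");print(g[150:170,230:262].astype(int))
print("shoulder");print(g[178:192,234:258].astype(int))
for X in ([561,52,89],[561,52,16],[561,52,72]):print(proj("side",X).round(1),proj("top",X).round(1))
E
```

```text
rows 150-170 x 228-262
[[140 145 146 146 148 145 136 122  88  55  51  52  58  62  60  65  62  61  61  57  56  56  73 108 134 140 143 144 142 144 146 146]
 [143 143 145 144 146 144 142 140 115  64  37  39  43  43  46  42  42  43  42  39  47  66 110 139 143 148 143 143 141 143 143 141]
 [143 146 142 143 146 147 146 144 121  59  28  39  39  39  33  37  38  42  42  39  42  69 110 134 144 144 143 144 143 143 146 147]
 [143 143 143 144 143 145 133 109  81  51  33  38  28  37  42  36  36  41  43  45  46  58  75  97 120 139 145 144 145 144 145 146]
 [144 145 145 147 133 108  92  81  72  55  35  33  35  37  43  37  41  42  39  40  45  50  68  78  86 106 132 147 146 146 143 146]
 [142 143 143 135 112  80  74  80  69  55  35  31  36  29  37  37  39  40  41  40  42  49  65  77  78  79 104 132 146 148 145 142]
 [144 141 141 127  89  74  75  77  73  52  35  34  35  38  39  39  35  40  40  43  43  51  67  75  79  76  79 116 146 143 146 141]
 [143 142 138 110  78  79  77  74  70  54  35  30  39  38  37  38  42  38  38  40  42  56  70  77  76  76  77 101 132 146 143 143]
 [143 142 128  97  78  75  76
[... 2323 characters left out ...]
  98  63  52  52  55]
 [ 49  52  51  55  94 120 119 117 118 115 113 107 108 111 113 117 116 118 112  89  54  51  49  53]
 [ 53  49  49  50  69  95 111 120 118 117 116 115 116 114 116 117 117 107  87  66  49  50  54  52]
 [ 49  54  52  52  54  65  76  91 112 117 115 116 114 116 114 107  95  87  65  51  48  47  51  54]
 [ 49  49  52  52  50  52  55  65  72  78  83  83  82  82  82  72  69  60  52  49  50  49  53  52]
 [ 51  46  47  47  51  51  52  54  53  57  59  59  58  57  57  56  57  50  47  51  50  51  51  53]
 [ 50  53  49  50  50  51  52  50  50  50  52  53  49  52  47  52  48  50  53  48  48  56  51  52]]
[244.7 159.8] [209.6 169.2]
[244.8 184.8] [212.4 175.4]
[244.7 165.8] [210.3 170.7]
```

```bash
python3 - <<'E'
from h import *
a=np.linspace(0,2*np.pi,721)
def ell(cx,cy,r,z):
    P=np.array([proj("side",[cx+r*np.cos(t),cy+r*np.sin(t),z]) for t in a]);i,j=P[:,0].argmin(),P[:,0].argmax()
    return dict(L=P[i].round(1),R=P[j].round(1),top=P[:,1].min().round(1),bot=P[:,1].max().round(1))
cx,cy=561.1,51.9
for r,z in((30,89),(30,93),(20,16),(20,12)):print(r,z,ell(cx,cy,r,z))
print(proj("side",[cx+.834,cy-.551,89])-proj("side",[cx,cy,89]),proj("side",[cx+.551,cy+.834,89])-proj("side",[cx,cy,89]))
im=cv2.imread("pics/side1.png").mean(2)
def edge(v,th): # subpixel crossings
    return [round(i+(th-v[i])/(v[i+1]-v[i]),2) for i in range(len(v)-1) if (v[i]-th)*(v[i+1]-th)<0]
for c in(240,241,250,251):print("spool bottom col",c,np.array(edge(im[160:170,c],105))+160)
for c in(241,249):print("shoulder top edge",c,np.array(edge(im[176:192,c],85))+176)
for c in(244,245,246,247):print("sh bottom",c,np.array(edge(im[186:192,c],98))+186,np.array(edge(im[186:192,c],68))+186)
# predicted at those columns
def rowat(cx,cy,r,z,col):
    P=np.array([proj("side",[cx+r*np.cos(t),cy+r*np.sin(t),z]) for t in a]);d=np.abs(P[:,0]-col)<.25
    return P[d,1].min().round(2),P[d,1].max().round(2)
for c in(240,241,250,251):print(c,rowat(cx,cy,30,89,c))
for c in(241,249):print(c,rowat(cx,cy,20,16,c))
for c in(245,):print(c,rowat(cx,cy,20,16,c),rowat(cx,cy,20,12,c))
E
```

```text
30 89 {'L': array([232., 160.]), 'R': array([257.5, 160. ]), 'top': np.float64(152.9), 'bot': np.float64(167.0)}
30 93 {'L': array([231.9, 158.6]), 'R': array([257.6, 158.6]), 'top': np.float64(151.5), 'bot': np.float64(165.6)}
20 16 {'L': array([236.7, 184.9]), 'R': array([253. , 184.8]), 'top': np.float64(180.0), 'bot': np.float64(189.7)}
20 12 {'L': array([236.7, 186.2]), 'R': array([253. , 186.1]), 'top': np.float64(181.3), 'bot': np.float64(191.0)}
[0.42569938 0.00174639] [ 0.00403294 -0.23452299]
spool bottom col 240 [165.57]
spool bottom col 241 [165.64]
spool bottom col 250 [165.55]
spool bottom col 251 [165.4]
shoulder top edge 241 [180.01 188.25]
shoulder top edge 249 [179.76 188.64]
sh bottom 244 [188.54] [189.64]
sh bottom 245 [188.56] [189.64]
sh bottom 246 [188.51] [189.58]
sh bottom 247 [188.53] [189.57]
240 (np.float64(153.41), np.float64(166.58))
241 (np.float64(153.22), np.float64(166.77))
250 (np.float64(153.5), np.float64(166.45))
251 (np.float64(153.79), np.float64(166.21))
241 (np.float64(180.46), np.float64(189.2))
249 (np.float64(180.57), np.float64(189.1))
245 (np.float64(179.96), np.float64(189.71)) (np.float64(181.26), np.float64(191.02))
```

play_rows(
  commands=[
    {"translation": [-0.001, 0, 0.005], "turn": 0},
    {"translation": [-0.001, 0, 0.01], "turn": 0},
    {"translation": [-0.001, 0, 0.015], "turn": 0},
    {"translation": [-0.001, 0, 0.02], "turn": 0},
    {"translation": [-0.001, 0, 0.025], "turn": 0},
    {"translation": [-0.001, 0, 0.03], "turn": 0},
    {"translation": [-0.001, 0, 0.035], "turn": 0},
    {"translation": [-0.001, 0, 0.04], "turn": 0},
    {"translation": [-0.001, 0, 0.04], "turn": 0},
  ],
)

```text
t: 6.7
ee_pos: [562.0, 51.8, 105.9]
tool_rot: [-0.72, -3.056, 0.0]
force: [-0.6, 0.1, -1.4]
grip_width: 29.9
finger_force: 15.0
```

Converted, 38 mm is 0.0475, 36 mm is 0.045.

play_rows(
  commands=[
    {"translation": [0, 0, 0.0063], "turn": 0},
    {"translation": [0, 0, 0.0125], "turn": 0},
    {"translation": [0, 0, 0.0188], "turn": 0},
    {"translation": [0, 0, 0.025], "turn": 0},
    {"translation": [0, 0, 0.0313], "turn": 0},
    {"translation": [0, 0, 0.0375], "turn": 0},
    {"translation": [0, 0, 0.0425], "turn": 0},
    {"translation": [0, 0, 0.045], "turn": 0},
    {"translation": [0, 0, 0.0475], "turn": 0},
    {"translation": [0, 0, 0.0475], "turn": 0},
  ],
)

```text
t: 7.53
ee_pos: [562.5, 51.7, 68.7]
tool_rot: [-0.72, -3.057, 0.0]
force: [-0.5, -0.6, -1.6]
grip_width: 30.2
finger_force: 15.0
```

Converted, 2.5 mm is 0.0031, 2 mm is 0.0025.

play_rows(
  commands=[
    {"translation": [0, 0, 0.0013], "turn": 0},
    {"translation": [0, 0, 0.0025], "turn": 0},
    {"translation": [0, 0, 0.0031], "turn": 0},
    {"translation": [0, 0, 0.0031], "turn": 0},
    {"translation": [0, 0, 0.0031], "turn": 0},
  ],
)

```text
t: 7.95
ee_pos: [562.8, 51.7, 66.7]
tool_rot: [0.72, 3.058, -0.0]
force: [0.0, 0.8, -0.5]
grip_width: 29.9
finger_force: 15.0
```

Converted, 1.5 mm is 0.0019, 1 mm is 0.0013.

play_rows(
  commands=[
    {"translation": [0, 0, 0.0006], "turn": 0},
    {"translation": [0, 0, 0.0013], "turn": 0},
    {"translation": [0, 0, 0.0019], "turn": 0},
    {"translation": [0, 0, 0.0019], "turn": 0},
    {"translation": [0, 0, 0.0019], "turn": 0},
  ],
)

```text
t: 8.37
ee_pos: [562.8, 51.7, 65.2]
tool_rot: [0.72, 3.058, 0.0]
force: [0.2, 0.5, -0.6]
grip_width: 29.9
finger_force: 15.0
```

Converted, 1 mm is 0.0013, 0.5 mm is 0.0006.

play_rows(
  commands=[
    {"translation": [0, 0, 0.0006], "turn": 0},
    {"translation": [0, 0, 0.0013], "turn": 0},
    {"translation": [0, 0, 0.0013], "turn": 0},
    {"translation": [0, 0, 0.0013], "turn": 0},
  ],
)

```text
t: 8.7
ee_pos: [563.2, 51.6, 65.2]
tool_rot: [0.72, 3.057, -0.0]
force: [-2.0, 0.2, 4.9]
grip_width: 30.0
finger_force: 15.0
```

Contact showed at the expected height (49.2 + 16), so I'm releasing and backing up.

play_rows(
  commands=[
    {"translation": [0, 0, 0], "turn": 0},
    {"translation": [0, 0, 0], "turn": 0},
    {"translation": [0, 0, 0], "turn": 0},
    {"translation": [0, 0, 0], "turn": 0},
    {"translation": [0, 0, 0], "turn": 0},
    {"translation": [0, 0, 0], "turn": 0},
  ],
  gripper=0.55,
)

```text
t: 9.2
ee_pos: [562.6, 51.7, 63.9]
tool_rot: [-0.72, -3.058, 0.0]
force: [-0.8, 0.2, 0.8]
grip_width: 50.6
finger_force: 0.0
```

Converted, -115 mm is -0.1438, -100 mm is -0.125.

play_rows(
  commands=[
    {"translation": [0, 0, -0.0063], "turn": 0},
    {"translation": [0, 0, -0.0188], "turn": 0},
    {"translation": [0, 0, -0.05], "turn": 0},
    {"translation": [0, 0, -0.0875], "turn": 0},
    {"translation": [0, 0, -0.125], "turn": 0},
    {"translation": [0, 0, -0.1438], "turn": 0},
    {"translation": [0, 0, -0.1438], "turn": 0},
  ],
)

```text
t: 9.78
ee_pos: [565.8, 51.4, 185.0]
tool_rot: [0.718, 3.048, 0.002]
force: [0.4, 0.2, 1.1]
grip_width: 50.7
finger_force: 0.0
```

```bash
python3 - <<'E'
from h import *
o=observe();print(o["ee_pos"],o["joint_pos"].round(2))
c=np.zeros((300,800,3),np.uint8)
for n,(x,y,w,h),(X,Y) in(("side",(205,115,120,75),(0,0)),):
    y=145;im=cams.snapshot(n);cv2.imwrite(f"pics/{n}2.png",im)
    p=cv2.convertScaleAbs(cv2.resize(im[y:y+h,x:x+w],None,fx=4,fy=4,interpolation=cv2.INTER_CUBIC),alpha=1.8);c[Y:Y+p.shape[0],X:X+p.shape[1]]=p
cv2.imwrite("pics/crop2.png",c[:,:480])
for z in(16,60,86):print(z,proj("side",[562.5,51.5,z]).round(1))
E
```

```text
[565.8391429   51.39618775 185.00458301] [-0.12  0.16  1.66  0.    1.32 -1.23]
16 [245.4 184.7]
60 [245.4 169.9]
86 [245.4 160.8]
```

View pics/crop2.png

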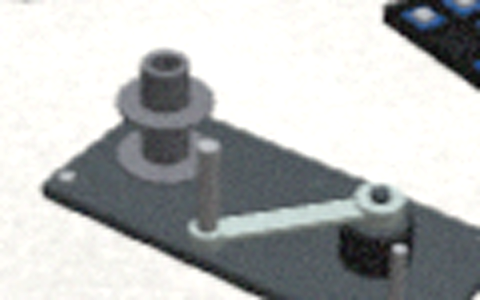

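The picture shows the spool home, with its collar top at about (246,160.5), which matches the predicted (245.4,160.8). Next is the roller.

Converted, -117.6 mm is -0.147, -108 mm is -0.135.

play_rows(
  commands=[
    {"translation": [-0.0013, -0.015, 0], "turn": 0},
    {"translation": [-0.0038, -0.045, 0], "turn": 0},
    {"translation": [-0.0063, -0.0775, 0], "turn": 0},
    {"translation": [-0.0088, -0.11, 0], "turn": 0},
    {"translation": [-0.0113, -0.135, 0], "turn": 0},
    {"translation": [-0.0125, -0.147, 0], "turn": 0},
    {"translation": [-0.0125, -0.147, 0.0188], "turn": 0},
    {"translation": [-0.0125, -0.147, 0.0375], "turn": 0},
    {"translation": [-0.0125, -0.147, 0.0375], "turn": 0},
    {"translation": [-0.0125, -0.147, 0.0375], "turn": 0},
  ],
)

```text
t: 10.67
ee_pos: [517.7, -57.5, 147.4]
tool_rot: [-0.72, -3.054, -0.001]
force: [-0.2, -0.7, -0.3]
grip_width: 50.6
finger_force: 0.0
```

```bash
python3 - <<'E'
from h import *
o=observe();print(o["ee_pos"],o["tool_rot"],o["joint_pos"].round(2))
c=np.zeros((400,800,3),np.uint8)
for n,(x,y,w,h),X in(("side",(215,115,100,100),0),("top",(205,125,100,100),400)):
    im=cams.snapshot(n);cv2.imwrite(f"pics/{n}3.png",im)
    c[:,X:X+400]=cv2.convertScaleAbs(cv2.resize(im[y:y+h,x:x+w],None,fx=4,fy=4,interpolation=cv2.INTER_CUBIC),alpha=1.8)
cv2.imwrite("pics/crop3.png",c)
E
```

```text
[517.67866665 -57.52482872 147.38219658] [-7.19681604e-01 -3.05380750e+00 -8.62426259e-04] [-0.34  0.08  1.82  0.    1.25 -1.45]
```

View pics/crop3.png

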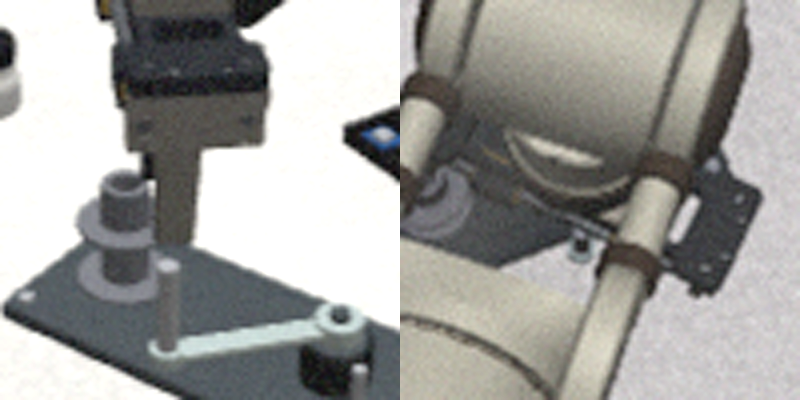

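play_rows(
  commands=[
    {"translation": [-0.0013, 0, 0.0188], "turn": 0},
    {"translation": [-0.0013, 0, 0.0375], "turn": 0},
    {"translation": [-0.0013, 0, 0.0563], "turn": 0},
    {"translation": [-0.0013, 0, 0.075], "turn": 0},
    {"translation": [-0.0013, 0, 0.09], "turn": 0},
    {"translation": [-0.0013, 0, 0.1], "turn": 0},
    {"translation": [-0.0013, 0, 0.1], "turn": 0},
    {"translation": [-0.0013, 0, 0.1], "turn": 0},
  ],
)

```text
t: 11.43
ee_pos: [520.2, -58.4, 69.3]
tool_rot: [0.72, 3.058, -0.0]
force: [-0.9, 0.5, 0.3]
grip_width: 50.9
finger_force: 0.0
```

play_rows(
  commands=[
    {"translation": [0, 0, 0], "turn": 0},
    {"translation": [0, 0, 0], "turn": 0},
    {"translation": [0, 0, 0], "turn": 0},
    {"translation": [0, 0, 0], "turn": 0},
    {"translation": [0, 0, 0], "turn": 0},
    {"translation": [0, 0, 0], "turn": 0},
    {"translation": [0, 0, 0], "turn": 0},
    {"translation": [0, 0, 0], "turn": 0},
  ],
  gripper=0.0,
  grip_force=20,
)

```text
t: 12.1
ee_pos: [520.4, -58.2, 69.4]
tool_rot: [0.72, 3.057, 0.001]
force: [1.5, 2.6, 0.4]
grip_width: 11.3
finger_force: 20.0
```

```bash
python3 - <<'E'
import numpy as np
P=np.array([615.5,-88.5]);r=100;n=14
th=np.radians(np.linspace(162.4,228.5,n+1));yaw=np.linspace(0,50,n+1)
p=P+r*np.c_[np.cos(th),np.sin(th)]
for a,b in((0,7),(7,14)):
    y=np.radians(63.51+yaw[a]);ty=np.array([np.cos(y),np.sin(y)]);tx=np.array([-ty[1],ty[0]])
    for i in range(a+1,b+1):
        d=p[i]-p[a];print([round(float(d@tx),1),round(float(d@ty),1)],round(-(yaw[i]-yaw[a]),1),p[i].round(1))
E
```

```text
[-1.6, -8.1] -3.6 [518.  -66.2]
[-3.9, -16.0] -7.1 [516.5 -74.3]
[-6.8, -23.7] -10.7 [515.7 -82.5]
[-10.3, -31.1] -14.3 [515.5 -90.7]
[-14.5, -38.3] -17.9 [516. -99.]
[-19.2, -45.0] -21.4 [ 517.2 -107.1]
[-24.4, -51.4] -25.0 [ 519.1 -115.1]
[-2.7, -7.8] -3.6 [ 521.6 -123. ]
[-6.1, -15.3] -7.1 [ 524.8 -130.6]
[-10.0, -22.5] -10.7 [ 528.6 -137.9]
[-14.6, -29.4] -14.3 [ 532.9 -144.9]
[-19.7, -35.9] -17.9 [ 537.8 -151.5]
[-25.3, -41.9] -21.4 [ 543.3 -157.7]
[-31.4, -47.5] -25.0 [ 549.2 -163.4]
```

Converted, -51.4 mm is -0.0643, -38.3 mm is -0.0479, -21.4 degrees is -0.3567.

play_rows(
  commands=[
    {"translation": [-0.002, -0.0101, 0], "turn": -0.06},
    {"translation": [-0.0049, -0.02, 0], "turn": -0.1183},
    {"translation": [-0.0085, -0.0296, 0], "turn": -0.1783},
    {"translation": [-0.0129, -0.0389, 0], "turn": -0.2383},
    {"translation": [-0.0181, -0.0479, 0], "turn": -0.2983},
    {"translation": [-0.024, -0.0563, 0], "turn": -0.3567},
    {"translation": [-0.0305, -0.0643, 0], "turn": -0.4167},
    {"translation": [-0.0305, -0.0643, 0], "turn": -0.4167},
  ],
)

```text
t: 12.77
ee_pos: [519.2, -115.6, 69.3]
tool_rot: [0.041, 3.141, 0.002]
force: [1.5, 4.3, 3.1]
grip_width: 11.5
finger_force: 20.0
```

Converted, -47.5 mm is -0.0594, -41.9 mm is -0.0524, -25 degrees is -0.4167.

play_rows(
  commands=[
    {"translation": [-0.0034, -0.0098, 0], "turn": -0.06},
    {"translation": [-0.0076, -0.0191, 0], "turn": -0.1183},
    {"translation": [-0.0125, -0.0281, 0], "turn": -0.1783},
    {"translation": [-0.0183, -0.0368, 0], "turn": -0.2383},
    {"translation": [-0.0246, -0.0449, 0], "turn": -0.2983},
    {"translation": [-0.0316, -0.0524, 0], "turn": -0.3567},
    {"translation": [-0.0393, -0.0594, 0], "turn": -0.4167},
    {"translation": [-0.0393, -0.0594, 0], "turn": -0.4167},
    {"translation": [-0.0393, -0.0594, 0], "turn": -0.4167},
  ],
)

```text
t: 13.52
ee_pos: [548.0, -162.6, 69.2]
tool_rot: [0.636, -3.074, -0.004]
force: [-4.2, 4.8, 8.3]
grip_width: 12.0
finger_force: 20.0
```

```bash
python3 - <<'E'
from h import *
o=observe();print(o["ee_pos"],o["force"],o["joint_pos"].round(2),o["grip_width"])
d=o["ee_pos"][:2]-[615.5,-88.5];print(np.hypot(*d),np.degrees(np.arctan2(d[1],d[0]))%360)
c=np.zeros((400,800,3),np.uint8)
for n,(x,y,w,h),X in(("side",(215,125,130,100),0),("top",(205,125,70,100),520)):
    im=cams.snapshot(n);cv2.imwrite(f"pics/{n}4.png",im)
    c[:,X:X+4*w]=cv2.convertScaleAbs(cv2.resize(im[y:y+h,x:x+w],None,fx=4,fy=4,interpolation=cv2.INTER_CUBIC),alpha=1.8)
cv2.imwrite("pics/crop4.png",c)
E
```

```text
[ 548.04556814 -162.5796541    69.18390811] [-4.17766988  4.76633644  8.26056666] [-0.5   0.31  1.73  0.    1.11 -2.48] 11.980120482199151
100.18929847293158 227.68006380201598
```

View pics/crop4.png

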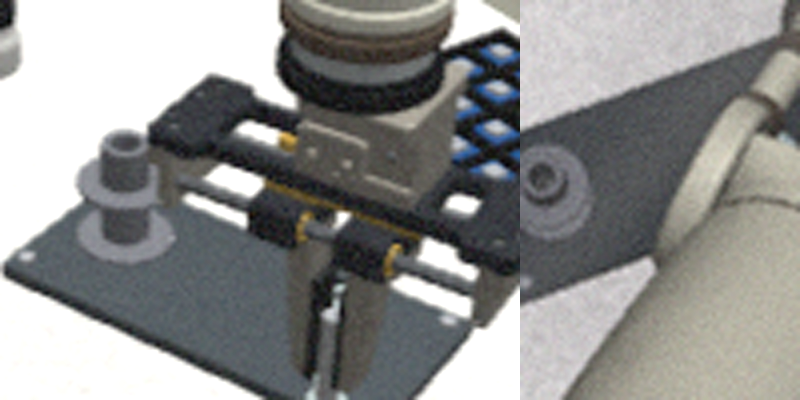

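Converted, -3.6 mm is -0.0045, -1.7 mm is -0.0021.

play_rows(
  commands=[
    {"translation": [-0.0008, -0.0015, 0], "turn": 0},
    {"translation": [-0.0015, -0.003, 0], "turn": 0},
    {"translation": [-0.0021, -0.0045, 0], "turn": 0},
    {"translation": [-0.0021, -0.0045, 0], "turn": 0},
    {"translation": [-0.0021, -0.0045, 0], "turn": 0},
  ],
)

```text
t: 14.03
ee_pos: [550.7, -164.9, 69.2]
tool_rot: [0.636, -3.073, -0.004]
force: [-5.1, 5.1, 6.6]
grip_width: 11.9
finger_force: 20.0
```

Converted, -1.8 mm is -0.0023, -0.9 mm is -0.0011.

play_rows(
  commands=[
    {"translation": [-0.0005, -0.0011, 0], "turn": 0},
    {"translation": [-0.001, -0.0023, 0], "turn": 0},
    {"translation": [-0.001, -0.0023, 0], "turn": 0},
    {"translation": [-0.001, -0.0023, 0], "turn": 0},
  ],
)

```text
t: 14.37
ee_pos: [551.0, -165.2, 69.1]
tool_rot: [0.636, -3.071, -0.009]
force: [-8.8, 7.9, 11.6]
grip_width: 11.3
finger_force: 20.0
```

play_rows(
  commands=[
    {"translation": [0, 0, 0], "turn": 0},
    {"translation": [0, 0, 0], "turn": 0},
    {"translation": [0, 0, 0], "turn": 0},
    {"translation": [0, 0, 0], "turn": 0},
    {"translation": [0, 0, 0], "turn": 0},
    {"translation": [0, 0, 0], "turn": 0},
  ],
)

```text
t: 14.87
ee_pos: [551.0, -165.2, 69.1]
tool_rot: [0.636, -3.071, -0.008]
force: [-9.4, 7.5, 11.4]
grip_width: 11.6
finger_force: 20.0
```

```bash
python3 -c "
from plant import observe,ticket
o=observe();print(o['ee_pos'],o['force'],o['finger_force'])
print(ticket.job_done())"
```

```text
[ 550.97559726 -165.16046163   69.05112534] [-9.44875407  7.51402372 11.40010312] 20.001480281352997
the job is handed in; nothing more can be done
None
```

The spool is home on its seat and released, and the gripper is holding the tension arm at its stop by the roller; I handed the job in at about 15 s, and no verdict came back.

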